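# Fit the locator plate to the can clamp, clamp the can and close its lid

## Task

Fit the green locator plate to the can clamp: hold it by its black handle and lower it over the two steel pins, keeping hold until it lies flush on the bed. Then push the blue-banded can off the infeed plate across the green plate up to the end fence, slide the blue jaw shut by its thumb plate until it bears firmly on the can and the can is tight against both fences, and press the lid fully home. Leave the other can, the lids and the mallet where they are.

Things in the scene. Friction and masses are not known exactly. Their poses are not given: they have to be found in the camera images.
- station: Fixed grey can clamp. Origin at table level, straight below the seat of the can (where the can's axis is when clamped); z up. Axes: +x from the jaw towards the far fence (away from the robot), +y towards the infeed plate. The bed's top is 20 mm above the table, x -79 to 97, y -100 to 76 mm. A slide rail and the blue jaw lie on its -x side.
- infeed (a point): Centre of the top of the clamp's stainless infeed plate, at station x -4, y 143 mm, 31 mm above the table; it is 136 mm (x) by 132 mm (y), with 13 mm high lips along its two edges that run along y. The can is pushed off it in the station's -y.
- pin_a (a point): Tip of the larger steel pin (16 mm diameter, bullet-nosed: the nose tapers over the top 10 mm), 24 mm above the bed, 44 mm above the table. At x 72, y 48 mm of the station. Goes into hole_a.
- pin_b (a point): Tip of the smaller steel pin (12 mm diameter, same height and nose). At x -52, y -72 mm of the station. Goes into hole_b.
- plate_handle (a point): Centre of the black handle bar of the loose green locator plate: bar 12 mm thick (x), 90 mm long (y), 20 mm high, centre 76 mm above the plate's underside, 16 mm free under it. Axes are the plate's, the same as the station's once fitted; the handle is then at station x 48, y -14 mm. The plate starts flat on the bench.
- plate_seat (a point): Top of the green plate where the can's axis stands when seated; from the handle centre x -48, y +14, z -66 mm. The plate is 158 x 156 x 10 mm (x -70 to 88, y -90 to 66 mm from here), 0.5 kg with two aluminium fences 40 mm high, 12 mm thick: the far fence under the handle (face at x +42) and the end fence (face at y -42), joined by a corner piece.
- hole_a (a point): Centre of the larger hole (18.5 mm) at the plate's underside; from the handle centre x +24, y +62, z -76 mm in plate axes.
- hole_b (a point): Centre of the smaller hole (14.5 mm) at the plate's underside; from the handle centre x -100, y -58, z -76 mm in plate axes.
- can: The white can with blue bands, standing on the infeed plate: 84 mm diameter, 96 mm high to its rim, about 0.5 kg. Origin at the centre of its underside. When seated its axis is over the station's origin, its underside 30 mm above the table.
- lid_top (a point): Centre of the top of the lid (67 mm disc) on that can. It starts 5 mm above the can's rim, 101 mm above the can's underside.
- lid (a joint): How far the lid is pressed in, m: 0 standing proud, 0.005 fully home, level with the rim. It is a tight fit: it moves under about 9 N and stays where it is left.
- thumb_plate (a point): Centre of the upright blue thumb plate of the sliding jaw: 10 mm thick (along the slide), 46 mm wide, 46 mm high, its top 98 mm above the table. The jaw's rubber face (60 mm wide, 36 to 76 mm above the table) is 60 mm ahead of it in the station's +x. The jaw slides along the station's x at y = 0.
- jaw (a joint): Position of the jaw, m: 0 fully open (face 87 mm from the seat's centre), grows as it closes in the station's +x; 0.045 when it touches the seated can; stop at 0.052. It stays where it is left (about 5 N friction).
- closed_can_mid (a point): Middle of a closed can with red bands (same size), to be left alone.
- lid_stack: Stack of loose lids, 72 mm diameter, 30 mm high, origin at the centre of its underside; to be left alone.
- mallet: Rubber mallet lying on the bench, 250 mm long, wooden handle along its -x, head 100 mm wide and 60 mm high at x 50 mm; to be left alone.
Mind the look-alikes: they are no part of the job. Of the things like the part that bears plate_handle, leave any that is red; of the rest the larger one is meant.

How it is judged:
By the outcome, as a careful person would: the job done as asked, in the order asked, and still so for the second after the job is handed in, with the robot touching nothing.
It also fails if it takes over 69 s, if anything falls off the work surface, if the arm or the gripper's body presses on something with over 40 N, if the wrist force passes 120 N, or if a joint passes its speed limit or range.

## Robot

A 6-joint arm with a two-finger parallel gripper is mounted at the origin on the work surface. World frame = base frame: x ahead of the robot, y to its left, z up, the work surface at z = 0. Lengths are in mm, angles in rad, forces in N, time in s.
With the tool pointing down it reaches from about 400 to 825 mm from the base axis. Payload 7 kg.
Tool frame: the origin (TCP) lies at the very end of the fingers, on their centre line; the grasp point (between the pads) lies 19 mm behind it; z points along the fingers, y is the direction in which the jaws open and shut (so a half turn about z gives the same grasp; the last joint's range is limited). The gripper opens to 88 mm and grips with 3 to 60 N. Pads are 19 mm wide; open, the fingers measure 130 mm over their backs; the gripper's body (78 mm by 193 mm) begins 47 mm behind the grasp point.
Start: joints at [-0.97, 0.359, 0.012, 0, -1.224, -0.288], TCP at [207.687, -642.232, 226.561] pointing down, gripper open.
Joint ranges: [-3.07, 3.07], [-1.43, 2.12], [-1.02, 1.25], [-3.03, 1.67], [-3.05, -0], [-3.03, 3.03]. Speed limits (rad/s): [2.39, 2.39, 3.01, 3.14, 3.14, 3.14].

## Interface

Orientations are given as a unit quaternion [x, y, z, w].
In Python, from plant import bot gives the robot as it stands. Calls block until the motion is done:
- bot.move_ptp(position, orientation): joint-space move of the TCP to a pose.
- bot.line_to(position, velocity=150, ori=None): straight line of the TCP; ori=None keeps the orientation; velocity is the mean speed in mm/s.
- bot.move_joints(angles): joint-space move.
- bot.move_gripper(opening, force=None): finger opening in mm; force is the grip in N (None keeps the last); returns when the fingers have stopped.
- bot.pause(seconds).
- bot.solve_ik(position, orientation): joint angles nearest the present ones, or None.
- bot.read_state(): the state.
- bot.camera(name): name is "scene" or "side" or "wrist"; returns the picture (400x640x3 uint8, red, green, blue); there is no depth.
- bot.get_calibration(name): a dict with "fx", "fy", "cx", "cy" (pixels), "distortion" ([k1, k2, p1, p2, k3] as OpenCV has them; the pictures are not rectified), "view" (4x4, takes a point from world to camera coordinates); the wrist camera has in their place "T_tool_cam" (4x4, takes a point from camera to tool coordinates, whose origin is the TCP and whose axes are the flange's). Camera axes: x right, y up, looking along -z (the intrinsics and any distortion apply to the point x, -y, -z); pixel columns grow to the right and rows downward; lengths in mm; the calibration is good to about 2 mm. A picture is of the moment at which its call begins: read the wrist's pose just before it. get_calibration takes no time and is no camera call.
A pose or a line that the arm cannot do raises bot.Unreachable and nothing moves.
- bot.close_job(): hands the job in, once; it reports no verdict.
The state is a dict: "t": time; "joint_pos": joint angles; "qvel": joint speeds; "tau": joint torques, N m; "tcp_pos": TCP position; "eef_rot": TCP orientation; "contact_force": force on the tool from outside, world axes, zero at the start; "moment": the same for the moment, N m; "width": finger opening in mm.
Only numpy, scipy, OpenCV 4.12 (cv2) and the standard library are available. Lean on these libraries where they do the work, as an engineer would, in place of code of your own. Each camera call takes 0.05 s, during which the arm holds its last target.

## Working session

There is one attempt and no reset: what is moved stays moved. The work goes in short steps, each a Python script; the robot and the scene stay as the last script left them, time stands still between calls to the robot, and variables do not carry over. Pictures are saved under pics/ and viewed, and the job is handed in when it is done.

```bash
ls; mkdir -p pics
python3 - <<'E'
from plant import bot
import cv2, numpy as np
for n in ["scene","side","wrist"]:
    im=bot.camera(n); cv2.imwrite(f"pics/{n}0.png",im[:,:,::-1]); c=bot.get_calibration(n); print(n,{k:np.round(v,4).tolist() for k,v in c.items()})
s=bot.read_state(); print(s)
E
```

```text
pics
scene {'fx': 444.7108, 'fy': 444.7108, 'cx': 315.637, 'cy': 200.5875, 'distortion': [-0.1173, 0.0, 0.0, 0.0, 0.0], 'view': [[0.6347, 0.7727, 0.0122, -281.5076], [-0.6522, 0.5271, 0.5448, 340.3965], [0.4146, -0.3537, 0.8384, -1893.5773], [0.0, 0.0, 0.0, 1.0]]}
side {'fx': 490.2901, 'fy': 490.2901, 'cx': 326.6761, 'cy': 205.7354, 'distortion': [0.0425, 0.0, 0.0, 0.0, 0.0], 'view': [[-0.7815, -0.6239, -0.0051, 389.8228], [0.3487, -0.4436, 0.8256, -308.4983], [-0.5174, 0.6434, 0.5642, -1472.1871], [0.0, 0.0, 0.0, 1.0]]}
wrist {'fx': 307.1731, 'fy': 307.1731, 'cx': 320.6826, 'cy': 200.1078, 'distortion': [-0.0063, 0.0, 0.0, 0.0, 0.0], 'T_tool_cam': [[-0.0007, 0.958, 0.2867, 77.1968], [1.0, 0.0008, -0.0003, -0.6564], [-0.0006, 0.2867, -0.958, -158.9514], [0.0, 0.0, 0.0, 1.0]]}
{'t': 0.15, 'joint_pos': array([-9.69894470e-01,  3.59227184e-01,  1.12566398e-02, -2.44038540e-04,
       -1.22411248e+00, -2.88101350e-01]), 'qvel': array([-0.00076158, -0.00270982,  0.00186462,  0.00116317, -0.00011684,
       -0.00092255]), 'tau': array([-1.43638088e-03, -5.83277106e+01,  2.93291938e+01,  7.00134158e+00,
        8.79747357e-03, -1.09899868e-04]), 'tcp_pos': array([ 207.56509574, -641.89412944,  225.83118113]), 'eef_rot': array([-1.55722354e-01,  9.87800649e-01,  6.30168848e-04, -1.73061908e-04]), 'contact_force': array([ 0.40308887,  0.25654733, -0.795317  ]), 'moment': array([-0.01638448,  0.01435346, -0.07722798]), 'width': 87.55941195263352}
```

View pics/scene0.png

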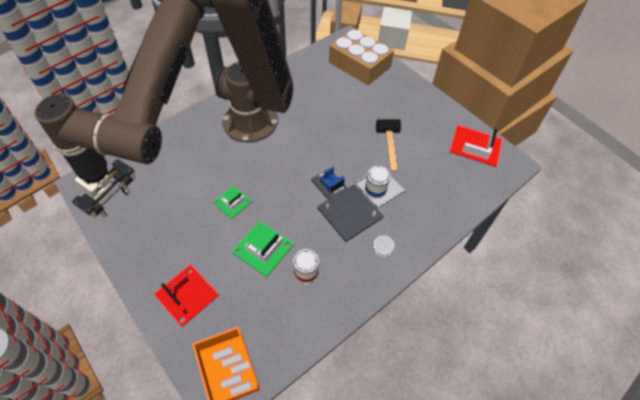

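View pics/side0.png

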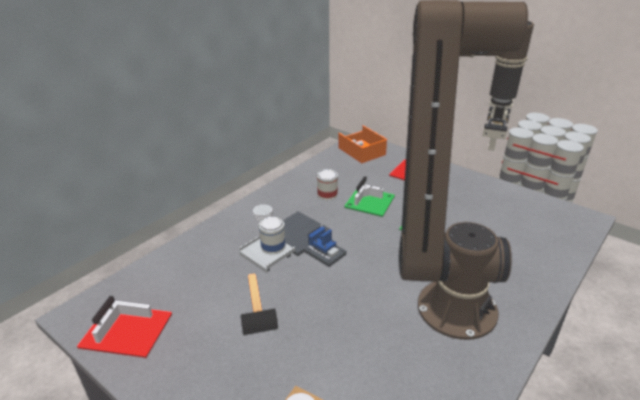

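View pics/wrist0.png

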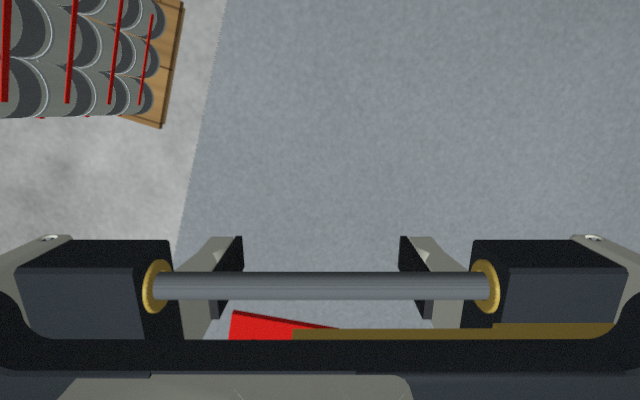

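Candidates for the plate: a small green one at scene (232,202), a larger green one at (262,247), and red ones at (186,293) and (477,147). By the description it's the larger green one. I'll check it in a crop.

```bash
cat > h.py <<'E'
from plant import bot
import cv2, numpy as np
from scipy.spatial.transform import Rotation as R
def K(c): return np.array([[c['fx'],0,c['cx']],[0,c['fy'],c['cy']],[0,0,1.]])
def camT(name,s=None):
    c=bot.get_calibration(name)
    if name=='wrist':
        s=s or bot.read_state()
        T=np.eye(4);T[:3,:3]=R.from_quat(s['eef_rot']).as_matrix();T[:3,3]=s['tcp_pos']
        return c,T@np.array(c['T_tool_cam'])
    return c,np.linalg.inv(np.array(c['view']))
def ray(c,W,px):
    u=cv2.undistortPoints(np.array([[px]],float),K(c),np.array(c['distortion']))[0,0]
    d=W[:3,:3]@np.array([u[0],-u[1],-1.]); return W[:3,3],d
def atz(c,W,px,z):
    o,d=ray(c,W,px); return o+d*(z-o[2])/d[2]
def proj(c,W,P):
    V=np.linalg.inv(W); P=np.atleast_2d(P); q=P@V[:3,:3].T+V[:3,3]; q=q*[1,-1,-1]
    return cv2.projectPoints(q,np.zeros(3),np.zeros(3),K(c),np.array(c['distortion']))[0][:,0]
def fz(a):  # pointing down, tool y axis at angle a (world): tool x=(sin a.. )
    y=np.array([np.cos(a),np.sin(a),0]);z=np.array([0,0,-1.]);x=np.cross(y,z)
    return R.from_matrix(np.stack([x,y,z],1)).as_quat()
def snap(name,fn):
    s=bot.read_state(); im=bot.camera(name)[:,:,::-1]; cv2.imwrite('pics/'+fn,im); 
    np.savez('pics/'+fn+'.npz',p=s['tcp_pos'],q=s['eef_rot']); return im
def load(fn):
    d=np.load('pics/'+fn+'.npz'); return camT('wrist',{'tcp_pos':d['p'],'eef_rot':d['q']})
E
python3 - <<'E'
from h import *
im=cv2.imread('pics/scene0.png'); cv2.imwrite('pics/c1.png',cv2.resize(im[160:300,200:420],None,fx=3.6,fy=3.6,interpolation=2))
c,W=camT('scene')
for n,p in dict(small=(232,202),big=(262,247),red=(186,293),red2=(477,147),bed=(350,210),can=(377,192),mallet=(390,145),lids=(384,245),redcan=(306,276),tray=(228,365)).items(): print(n,atz(c,W,p,0).round())
E
```

```text
small [ 297. -288.    0.]
big [ 523. -310.    0.]
red [ 503. -612.    0.]
red2 [709. 658.   0.]
bed [603.  34.   0.]
can [608. 169.   0.]
mallet [472. 375.   0.]
lids [789.  31.   0.]
redcan [ 707. -259.    0.]
tray [ 788. -633.    0.]
```

View pics/c1.png

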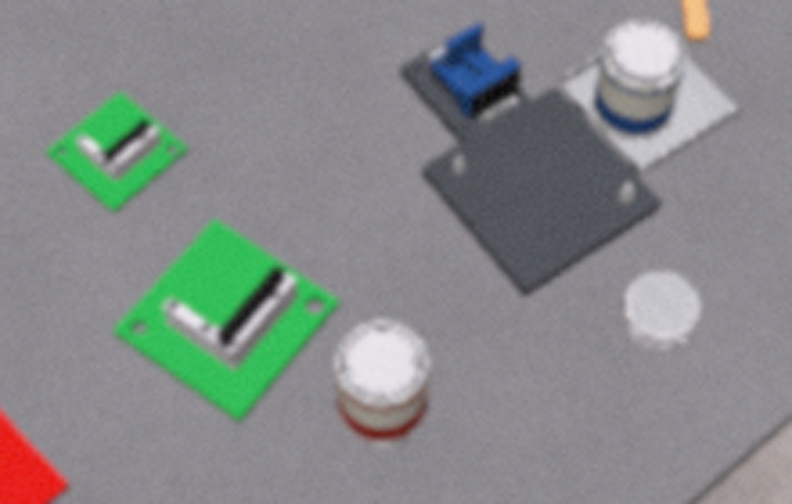

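The crop confirms it: the larger green plate has its holes at about (238,251) and (288,245) in the scene image, and the bed's pins are at (327,205) and (374,213). Next I'll move the wrist camera over the plate, then over the station.

Run:
```python
from h import *
for a in (np.pi,0):
    for p in ([523,-233,250],[600,100,250],[600,0,130],[450,40,80],[600,200,80]): 
        q=bot.solve_ik(p,fz(a)); print(a,p,None if q is None else np.round(q,2))
bot.move_ptp([523,-225,260],fz(np.pi)); snap('wrist','w1.png')
bot.move_ptp([590,130,280],fz(np.pi)); snap('wrist','w2.png')
s=bot.read_state();print(s['t'],s['tcp_pos'],s['contact_force'])
```

```text
3.141592653589793 [523, -233, 250] [-0.08  0.18 -0.18  0.   -1.21  0.08]
3.141592653589793 [600, 100, 250] [ 0.49  0.24 -0.11  0.   -1.23 -0.49]
3.141592653589793 [600, 0, 130] [ 0.33  0.32 -0.29  0.   -0.97 -0.33]
3.141592653589793 [450, 40, 80] [ 0.53  0.15 -0.66  0.   -0.76 -0.53]
3.141592653589793 [600, 200, 80] [ 0.63  0.41 -0.27  0.   -0.89 -0.63]
0 [523, -233, 250] None
0 [600, 100, 250] [ 0.49  0.24 -0.11  0.   -1.23  2.66]
0 [600, 0, 130] [ 0.33  0.32 -0.29  0.   -0.97  2.82]
0 [450, 40, 80] [ 0.53  0.15 -0.66  0.   -0.76  2.61]
0 [600, 200, 80] [ 0.63  0.41 -0.27  0.   -0.89  2.51]
3.5083 [590.05893237 128.73158833 280.01147961] [-0.28167976  0.92128563 -0.43533411]
```

View pics/w1.png

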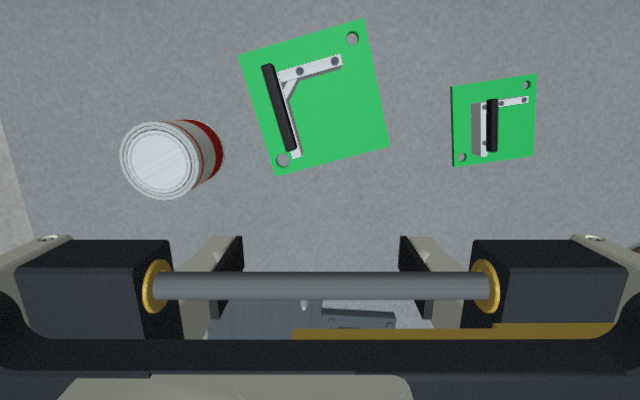

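View pics/w2.png

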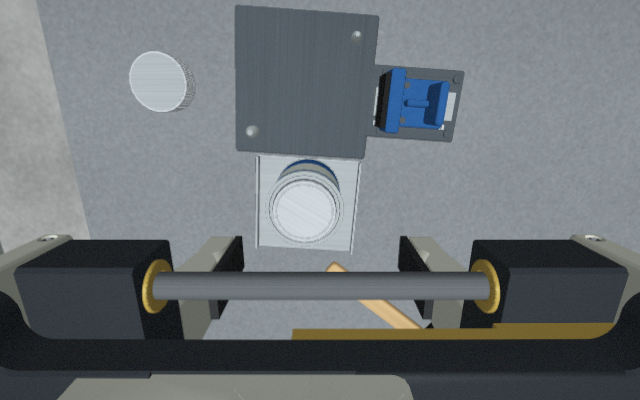

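w1 shows the big plate with its black handle at about (278,108) and its holes at (352,39) and (283,160). The red-banded can is close by at (165,160). w2 shows the bed with pins at (357,35) and (252,131), and the blue-banded can on the infeed with its lid at (304,208). I'll crop for exact pixels.

Run:
```python
from h import *
def crop(f,o,x0,y0,w,h,k):
    im=cv2.imread('pics/'+f)[y0:y0+h,x0:x0+w]; im=cv2.resize(im,None,fx=k,fy=k,interpolation=cv2.INTER_CUBIC)
    for i in range(0,w,20): cv2.putText(im,str(x0+i),(i*k,8),0,.3,(0,255,255)); cv2.line(im,(i*k,0),(i*k,im.shape[0]),(0,255,255) if i%100==0 else (120,120,120),1)
    for j in range(0,h,20): cv2.putText(im,str(y0+j),(0,j*k+8),0,.3,(0,255,255)); cv2.line(im,(0,j*k),(im.shape[1],j*k),(120,120,120),1)
    cv2.imwrite('pics/'+o,im)
crop('w1.png','w1c.png',230,10,170,180-40+40-20,4) if 0 else crop('w1.png','w1c.png',230,10,170,148,4)
crop('w1.png','w1d.png',230,100,170,80,4)
crop('w2.png','w2c.png',230,0,160,146,4)
crop('w2.png','w2d.png',240,130,140,120,5)
crop('w2.png','w2e.png',360,50,120,100,5)
```

```text
(no output)
```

View pics/w1c.png

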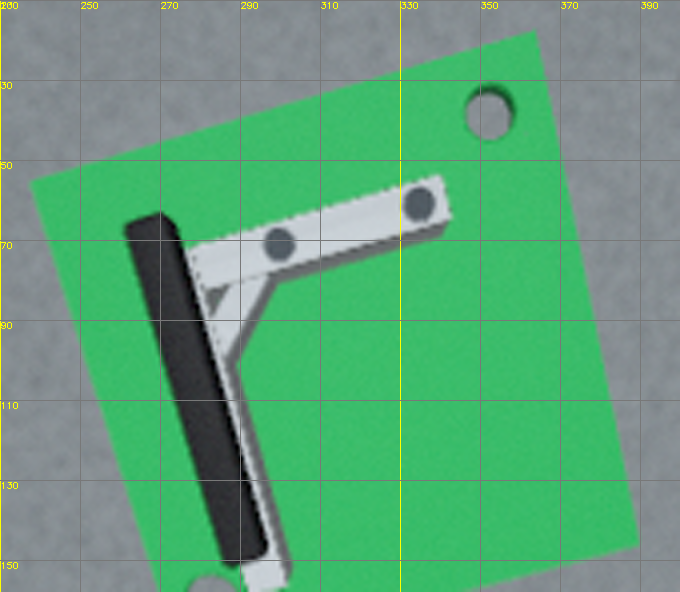

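View pics/w1d.png

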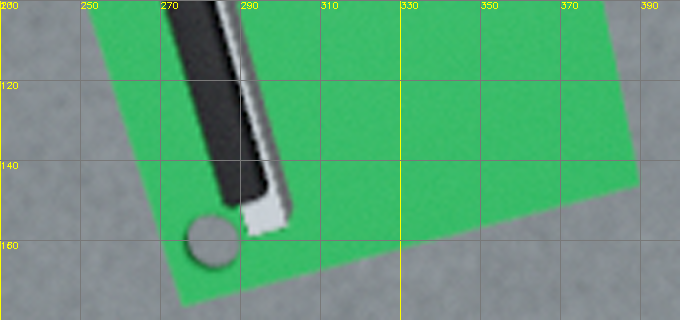

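View pics/w2c.png

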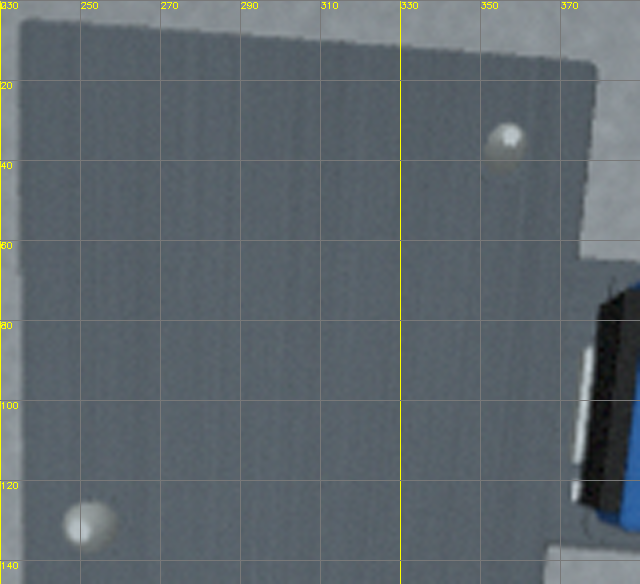

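View pics/w2d.png

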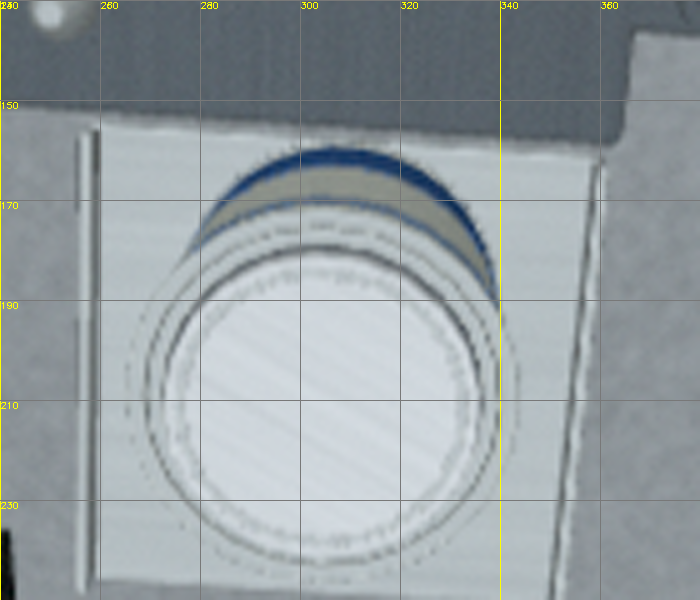

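View pics/w2e.png

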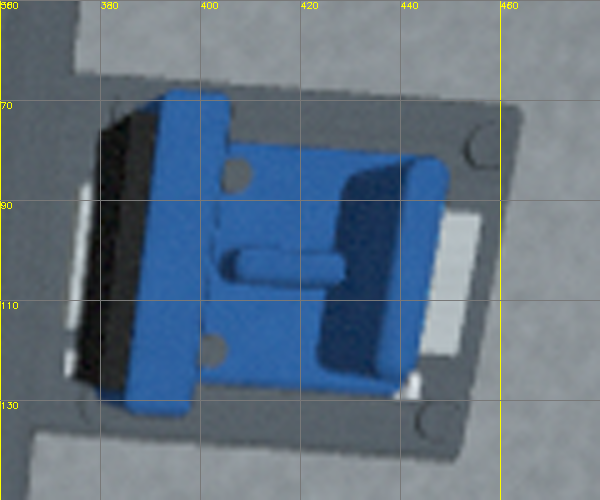

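```bash
cat > fit.py <<'E'
from h import *
from scipy.optimize import least_squares
def fit(fn,P,px,x0):
    c,W=load(fn); P=np.array(P,float);px=np.array(px,float)
    def T(v,P):
        cs,sn=np.cos(v[2]),np.sin(v[2]); return np.c_[v[0]+cs*P[:,0]-sn*P[:,1],v[1]+sn*P[:,0]+cs*P[:,1],P[:,2]]
    f=lambda v:(proj(c,W,T(v,P))-px).ravel()
    r=least_squares(f,x0,x_scale=[1,1,.01],loss='soft_l1'); return r.x,f(r.x).reshape(-1,2),lambda Q:proj(c,W,T(r.x,np.atleast_2d(np.array(Q,float))))
if __name__=='__main__':
    # plate: frame origin seat axis at underside, z from table
    v,e,_=fit('w1.png',[[88,-90,10],[-70,-90,10],[-70,66,10],[88,66,10],[-52,-72,10],[72,48,10],[48,-14,86]],
     [[237.5,55.5],[364.2,17.5],[390,146.8],[275.5,176.3],[352.5,38],[283.2,160.2],[279.5,107.5]],[530,-310,0.2])
    print('plate',v.round(3));print(e.round(1))
    v,e,pr=fit('w2.png',[[97,-100,20],[-79,-100,20],[-79,76,20],[97,76,20]],[[235,5],[379.2,15.8],[364.6,159.2],[235.5,151.5]],[600,40,0.05])
    print('st',v.round(3));print(e.round(1))
    print('pins tip/base a,b',pr([[72,48,44],[72,48,20],[-52,-72,44],[-52,-72,20]]).round(1).tolist())
    print('thumb top corners',pr([[-142,23,98],[-142,-23,98],[-152,23,98],[-152,-23,98]]).round(1).tolist())
    c,W=load('w2.png'); 
    P=atz(c,W,(304.2,208.6),132)[:2]; cs,sn=np.cos(v[2]),np.sin(v[2]); d=P-v[:2]
    print('can world',P.round(1),'station',np.round([cs*d[0]+sn*d[1],-sn*d[0]+cs*d[1]],1))
    print('infeed corners',pr([[64,77,31],[-72,77,31],[-72,209,31],[64,209,31]]).round(1).tolist())
E
python3 fit.py
```

```text
plate [ 5.16391e+02 -3.01710e+02  2.58000e-01]
[[ 0.1 -0.5]
 [ 0.  -0. ]
 [-0.  -0.7]
 [ 0.1 -0.2]
 [ 0.4  0.1]
 [-0.2  0.2]
 [-0.4  1.5]]
st [ 6.04389e+02  3.78520e+01 -6.70000e-02]
[[-1.  -0.2]
 [ 0.7 -0.3]
 [-0.1  0.8]
 [ 0.2  0.1]]
pins tip/base a,b [[250.3, 133.2], [254.2, 131.8], [357.6, 34.9], [355.4, 39.4]]
thumb top corners [[437.4, 126.8], [445.0, 81.6], [446.5, 127.4], [454.5, 82.2]]
can world [608.  152.1] station [ -4.1 114.2]
infeed corners [[258.4, 155.0], [360.3, 161.7], [351.1, 251.5], [257.7, 245.8]]
```

Run:
```python
from h import *
a=.258; cs,sn=np.cos(a),np.sin(a)
h=np.array([516.4+cs*48+sn*14, -301.7+sn*48-cs*14]); print(h)
o=fz(np.pi+a)
bot.move_gripper(44)
bot.move_ptp([*h,130],o)
bot.line_to([*h,58],120)
snap('wrist','w3.png')
bot.move_gripper(0,50)
s=bot.read_state(); print(s['width'],s['tcp_pos'],s['contact_force'],s['t'])
snap('wrist','w4.png')
```

```text
[ 566.38336752 -302.98956245]
11.50343294457074 [ 566.43322995 -303.01647843   58.14545659] [-0.87143035  0.96347262  1.12732946] 7.5167
```

View pics/w4.png

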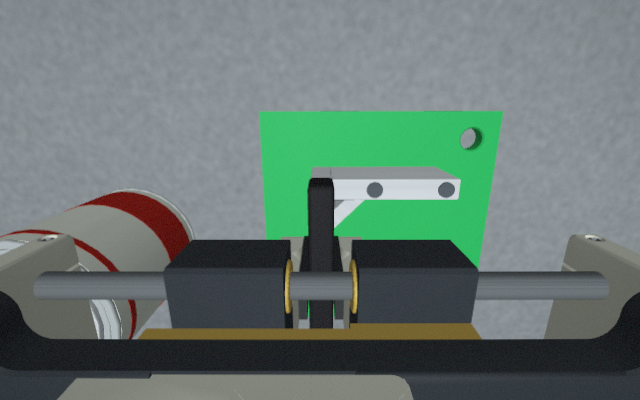

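Grasped, with a width of 11.5. w4 shows the plate's -y edge corners at (260,112) and (502,112), and hole_b at (470,138). I'll compute the plate pose relative to the tool from these, then lift it and carry it over the station.

Run:
```python
from h import *
from fit import fit
im=cv2.imread('pics/w4.png')[95:210,240:520]; cv2.imwrite('pics/w4c.png',cv2.resize(im,None,fx=2.8,fy=2.8,interpolation=2))
v,e,pr=fit('w4.png',[[88,-90,10],[-70,-90,10],[-52,-72,10]],[[260,112],[502.3,111.8],[469.8,138.5]],[516,-302,.258])
d=np.load('pics/w4.png.npz'); y=R.from_quat(d['q']).as_matrix()[:,1]; a=np.arctan2(-y[1],-y[0])
dd=d['p'][:2]-v[:2]; cs,sn=np.cos(a),np.sin(a); print(v.round(3),a,e.round(1).tolist()); print('tcp in plate',cs*dd[0]+sn*dd[1],-sn*dd[0]+cs*dd[1])
# lift
p=d['p'].copy(); bot.line_to([p[0],p[1],180],180)
s=bot.read_state(); print(s['contact_force'],s['moment'],s['width'],s['t'])
b=-.067; cs,sn=np.cos(b),np.sin(b)
q=np.array([604.39+cs*48+sn*14,37.85+sn*48-cs*14]); print(q)
bot.move_ptp([*q,180],fz(np.pi+b)); 
bot.line_to([*q,58+20+45],150); bot.pause(.3)
snap('wrist','w5.png')
cv2.imwrite('pics/s5.png',bot.camera('scene')[130:290,260:480,::-1].repeat(3,0).repeat(3,1))
s=bot.read_state(); print(s['contact_force'],s['tcp_pos'],s['t'])
```

```text
[ 5.16698e+02 -3.01655e+02  2.60000e-01] 0.258092789849545 [[-1.2, -0.1], [0.0, -0.5], [1.1, 1.0]]
tcp in plate 47.740739148631846 -14.010249763131227
[ 0.19929824 -0.54276826 -5.03279497] [ 0.07810382  0.05267991 -0.02151821] 11.790194628164484 8.3917
[651.34500592  20.66781681]
[ 0.30489357 -0.57761065 -4.57709437] [651.57802105  20.774363   123.62678657] 10.5917
```

View pics/w4c.png

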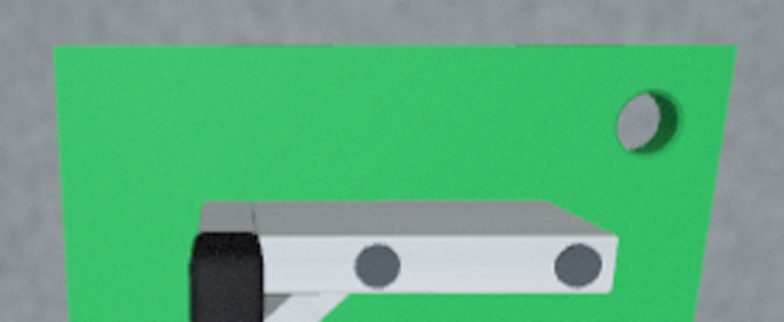

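View pics/w5.png

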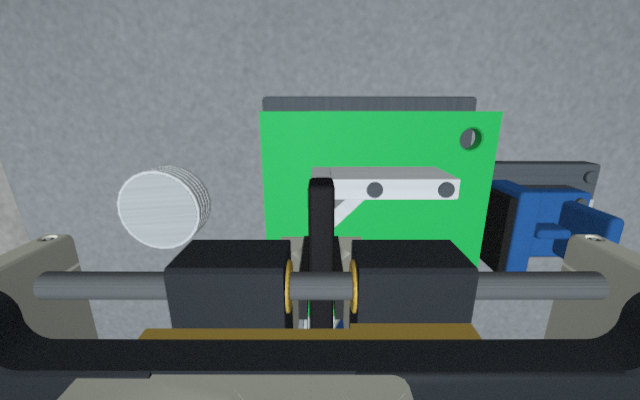

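View pics/s5.png

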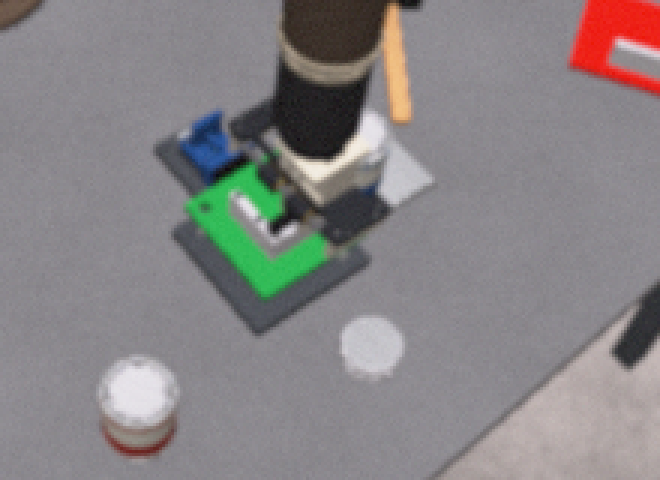

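Run:
```python
from h import *
from fit import fit
im=cv2.imread('pics/w5.png')[85:165,250:510]; cv2.imwrite('pics/w5c.png',cv2.resize(im,None,fx=3,fy=3,interpolation=2))
v,e,pr=fit('w5.png',[[97,-100,20],[-79,-100,20]],[[263.3,97.5],[475.8,97.3]],[604,38,-.067]); print(v,e.round(1).tolist())
```

```text
[ 6.04797806e+02  3.76628854e+01 -6.64709477e-02] [[-2.0, 0.0], [2.0, 0.1]]
```

View pics/w5c.png

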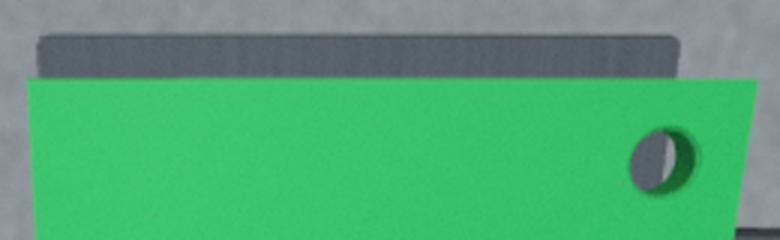

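```bash
cat > low.py <<'E'
from h import *
b=-.067; cs,sn=np.cos(b),np.sin(b)
S=np.array([604.6,37.75])
def st(x,y): return np.array([S[0]+cs*x-sn*y,S[1]+sn*x+cs*y])
E
python3 - <<'E'
from low import *
q=st(47.9,-14.0); bot.line_to([*q,105],120)
z=105
while z>77.9:
    z=max(z-3,77.9); bot.line_to([*q,z],40)
    s=bot.read_state(); f=s['contact_force']; print(z,s['tcp_pos'].round(2),f.round(1),s['moment'].round(2),round(s['t'],2))
    if f[2]>12 or np.hypot(f[0],f[1])>15: break
snap('wrist','w6.png')
E
```

```text
102 [651.6   20.59 102.24] [ 0.5 -0.3 -4.3] [ 0.07 -0.09 -0.03] 11.14
99 [651.3   20.53  98.89] [ 0.3 -0.1 -5.7] [ 0.01 -0.05  0.01] 11.39
96 [651.25  20.52  95.71] [ 1.1 -0.2 -4.9] [ 0.04 -0.08  0.  ] 11.64
93 [651.25  20.52  92.71] [-0.2 -0.2 -4.9] [ 0.02 -0.01 -0.04] 11.89
90 [651.29  20.54  89.7 ] [-0.   0.1 -4. ] [ 0.02 -0.05  0.02] 12.14
87 [651.29  20.58  86.72] [-0.2 -0.9 -4.9] [ 0.   -0.09 -0.02] 12.39
84 [651.3   20.57  83.72] [-0.4 -0.1 -5.1] [ 0.01 -0.03 -0.04] 12.64
81 [651.27  20.59  80.68] [-1.2  0.5 -4.7] [-0.01 -0.05 -0.03] 12.89
78 [651.85  20.6   78.22] [ 1.3 -0.4 -3.3] [-0.02 -0.25 -0.  ] 13.14
77.9 [651.83  20.62  78.19] [ 0.8 -0.6 -2.1] [-0.12 -0.36 -0.04] 13.39
```

View pics/w6.png

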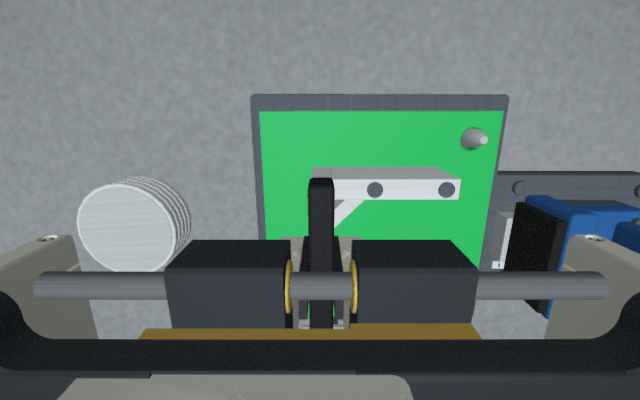

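Both pins are in and the plate is touching the bed. I'll press it down lightly, release, move up, and go behind the can.

Run:
```python
from low import *
q=st(47.9,-14.0); z=77.9
for i in range(8):
    z-=.5; bot.line_to([*q,z],20); s=bot.read_state(); f=s['contact_force']; print(z,s['tcp_pos'].round(2),f.round(1),s['moment'].round(2))
    if f[2]>8: break
bot.move_gripper(32); print(bot.read_state()['tcp_pos'])
bot.line_to([*q,215],250)
snap('wrist','w7.png')
p=st(-2,200); bot.move_ptp([*p,200],fz(np.pi+b)); bot.move_gripper(40)
snap('wrist','w8.png'); print(bot.read_state()['t'])
```

```text
77.4 [651.84  20.62  78.16] [-0.3  0.4  4.3] [0.07 0.37 0.05]
76.9 [651.85  20.63  78.15] [-2.4  0.1  7.8] [0.14 0.97 0.05]
76.4 [651.85  20.62  78.14] [-4.1  0.2 12. ] [ 0.25  1.51 -0.01]
[651.40054494  20.55367258  76.23049259]
16.925
```

View pics/w8.png

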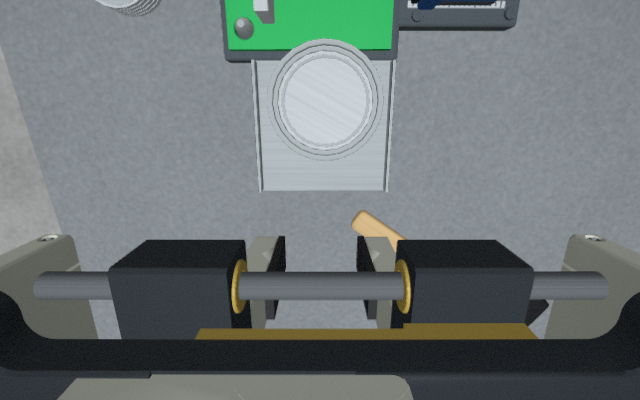

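View pics/w7.png

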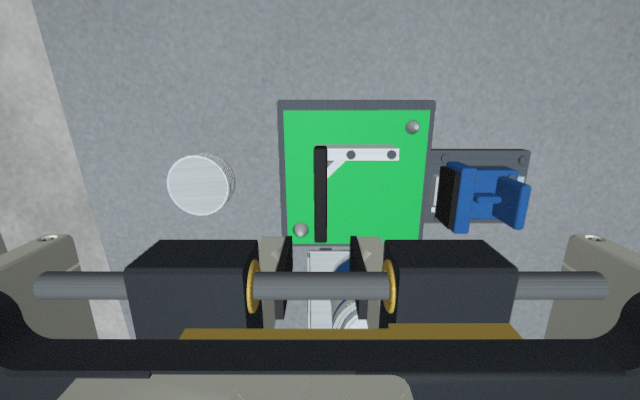

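The plate is seated: the pins show through it at w7 (412,127) and (300,229). w8 shows the can at (323,100), straight ahead of the 40 mm cradle formed by the two fingers. Now I'll push.

Run:
```python
from low import *
X=-2.5
bot.line_to([*st(X,192),78],200)
bot.line_to([*st(X,163),78],120)
for y in (150,120,90,65,54):
    bot.line_to([*st(X,y),78],90); s=bot.read_state(); print(y,s['contact_force'].round(1),s['tcp_pos'].round(1))
snap('wrist','w9.png'); print(bot.read_state()['t'])
y=54
while y>38:
    y-=1.; bot.line_to([*st(X,y),78],30); s=bot.read_state(); f=s['contact_force']; print(y,f.round(1))
    if f[1]>9: break
snap('wrist','w10.png'); print(bot.read_state()['t'],s['tcp_pos'])
```

```text
150 [-0.1  0.2  0.1] [612.3 187.4  78.2]
120 [-0.4 -0.1  0.7] [609.9 157.3  77.9]
90 [0.4 0.2 0.1] [608.1 127.2  78.1]
65 [-0.4  0.3  0.5] [606.5 102.3  78.1]
54 [ 0.1 -0.1 -0.2] [605.7  91.6  78. ]
20.0833
53.0 [0.3 1.2 0.1]
52.0 [0.  1.9 0. ]
51.0 [ 0.6  1.8 -0.7]
50.0 [ 1.7  2.3 -0.6]
49.0 [ 1.1  2.1 -0.5]
48.0 [ 0.3  2.2 -0.5]
47.0 [ 0.3  1.3 -0.1]
46.0 [0.2 3.7 0.6]
45.0 [-0.2  5.7 -0.6]
44.0 [-0.2  5.6 -0.7]
43.0 [-0.8  6.8  1.5]
42.0 [-1.3 11.3  1.8]
23.1333 [605.69437473  81.48021609  78.48411047]
```

View pics/w10.png

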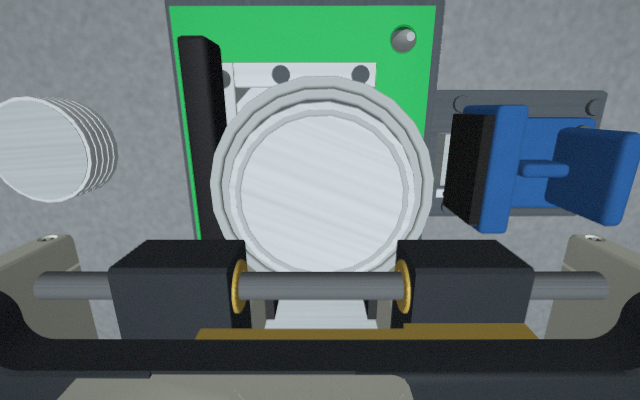

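The can is against the end fence (force rising, lid at (319,190)). Now I'll back off and push the thumb plate, with the tool turned so the camera looks over the jaw.

Run:
```python
from low import *
bot.line_to([*st(-2.5,80),78],120)
bot.line_to([*st(-2.5,95),200],250)
bot.move_gripper(0,20)
o=fz(-np.pi/2+b)
print(bot.solve_ik([*st(-178,0),66],o))
bot.move_ptp([*st(-178,0),190],o); snap('wrist','w11.png')
print(bot.read_state()['t'],bot.read_state()['width'])
```

```text
[ 5.78280550e-01  1.36095357e-01 -7.22122444e-01  4.44089210e-16
 -7.12578526e-01  9.25515777e-01]
26.4833 0.5805885444593866
```

View pics/w11.png

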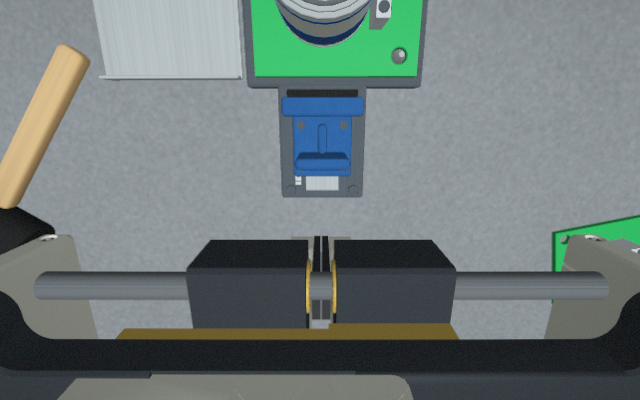

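Run:
```python
from low import *
bot.line_to([*st(-178,0),68],200)
x=-163; bot.line_to([*st(x,0),68],60)
log=[]
while x<-100:
    dx=3 if x<-124 else 1
    x+=dx; bot.line_to([*st(x,0),68],45 if dx==3 else 20); s=bot.read_state(); f=s['contact_force']
    d=s['tcp_pos'][:2]-S; log.append((x,round(cs*d[0]+sn*d[1],1),f.round(1).tolist()))
    if f[0]<-26 : break
print(*log[::3],*log[-6:],sep='\n')
snap('wrist','w12.png'); print(s['t'])
```

```text
(-160, np.float64(-160.0), [-0.5, 0.9, -0.8])
(-151, np.float64(-151.4), [-3.2, -1.4, -1.5])
(-142, np.float64(-141.9), [-3.9, 0.3, -1.7])
(-133, np.float64(-132.9), [-3.3, -0.4, -1.1])
(-124, np.float64(-123.9), [-2.2, 0.2, -0.7])
(-121, np.float64(-121.0), [-5.0, 1.3, -0.1])
(-118, np.float64(-118.4), [-6.8, 3.3, 1.8])
(-115, np.float64(-117.4), [-15.8, 5.6, 8.7])
(-112, np.float64(-117.2), [-26.6, 10.4, 17.5])
(-117, np.float64(-117.6), [-7.8, 1.4, 2.9])
(-116, np.float64(-117.4), [-11.8, 4.3, 5.5])
(-115, np.float64(-117.4), [-15.8, 5.6, 8.7])
(-114, np.float64(-117.3), [-18.8, 7.3, 10.9])
(-113, np.float64(-117.2), [-21.7, 8.5, 13.6])
(-112, np.float64(-117.2), [-26.6, 10.4, 17.5])
33.8917
```

View pics/w12.png

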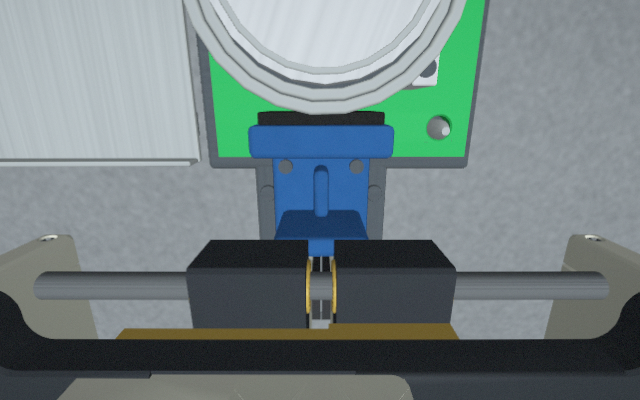

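Run:
```python
from low import *
bot.line_to([*st(-120,0),68],60)
bot.line_to([*st(-135,0),75],150)
bot.line_to([*st(-100,0),220],250)
bot.pause(.1); snap('wrist','w13.png'); print(bot.read_state()['t'])
c,W=load('w13.png')
P=[[*st(0,0),131],[*st(0,-42),70],[*st(0,-54),70]]; print(proj(c,W,P).round(1).tolist())
im=cv2.imread('pics/w13.png'); cv2.imwrite('pics/w13c.png',cv2.resize(im[0:230,200:460],None,fx=2.6,fy=2.6,interpolation=2))
```

```text
35.3833
[[319.6, 76.5], [364.6, 82.9], [377.3, 82.9]]
```

View pics/w13c.png

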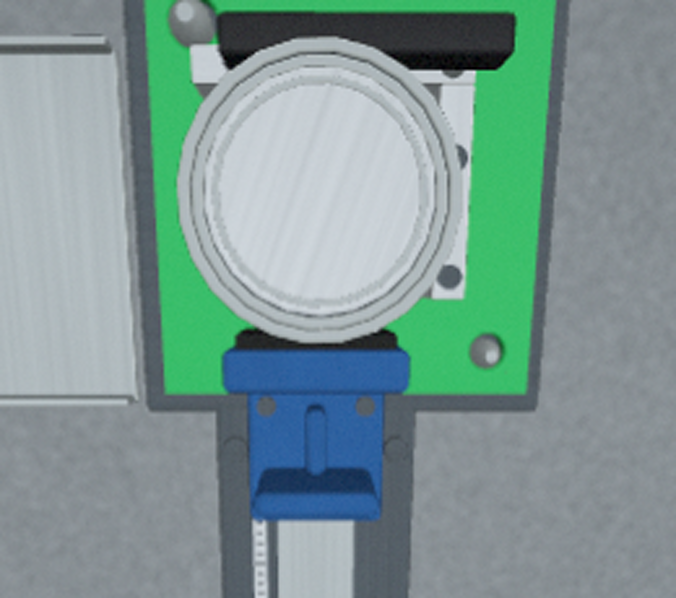

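The lid centre and jaw centre agree to about 1 mm in w13, so the can is at the fence as far as the picture shows. To be sure, I'll nudge it towards the end fence by feel, then press the lid.

Run:
```python
from low import *
bot.line_to([*st(0,90),200],300)
bot.line_to([*st(0,76),80],250)
y=69.; bot.line_to([*st(0,y),80],80)
while y>52:
    y-=1; bot.line_to([*st(0,y),80],30); s=bot.read_state(); f=s['contact_force']; d=s['tcp_pos'][:2]-S
    if f[1]>2: print(y,round(-sn*d[0]+cs*d[1],2),f.round(1))
    if f[1]>12: break
print(s['t'])
bot.line_to([*st(0,76),82],120)
bot.line_to([*st(0,74),155],250)
bot.line_to([*st(0,0),150],250)
bot.line_to([*st(0,0),136],100)
z=136.
while z>118:
    z-=1; bot.line_to([*st(0,0),z],30); s=bot.read_state(); f=s['contact_force']; print(z,s['tcp_pos'][2].round(2),f.round(1))
    if f[2]>32: break
print(s['t'])
```

```text
59.0 59.84 [-0.7  5.3  1.4]
58.0 59.61 [-2.2  9.5  0.6]
57.0 59.4 [-2.8 11.7  1.8]
56.0 59.18 [-4.  15.8  2.9]
40.1167
135.0 135.3 [ 0.2 -1.2  0.2]
134.0 134.09 [-0.3  0.3  0.5]
133.0 132.92 [-0.2 -0.9  0.2]
132.0 131.88 [ 0.8  0.7 -0.1]
131.0 131.28 [0.3 0.7 2.1]
130.0 130.7 [-2.4  0.6  5.3]
129.0 129.87 [-2.3  1.7  6.3]
128.0 128.94 [-2.5  0.1  8.2]
127.0 127.96 [-2.1  0.6  8. ]
126.0 126.99 [-1.3  0.8  7.5]
125.0 126.25 [-3.3  1.6  9.5]
124.0 126.17 [-5.6  2.1 15.3]
123.0 126.13 [-8.7  1.1 21.5]
122.0 126.02 [-10.9   1.4  27.4]
121.0 125.93 [-12.5   1.9  34.6]
45.3667
```

Run:
```python
from low import *
bot.line_to([*st(0,0),160],150)
bot.line_to([*st(-100,0),220],250); bot.pause(.2)
im=snap('wrist','w14.png'); cv2.imwrite('pics/w14c.png',cv2.resize(im[0:230,200:460],None,fx=2.6,fy=2.6,interpolation=2))
cv2.imwrite('pics/d14.png',cv2.absdiff(im,cv2.imread('pics/w13.png'))[0:240]*2)
s=bot.camera('side')[:,:,::-1]; cv2.imwrite('pics/side14.png',cv2.resize(s[170:290,210:390],None,fx=4,fy=4,interpolation=2))
print(bot.read_state()['t'],bot.read_state()['tcp_pos'],np.load('pics/w13.png.npz')['p'])
```

```text
46.6917 [504.95975728  44.26085242 219.00021064] [504.11973958  44.14160496 218.67028273]
```

View pics/w14c.png

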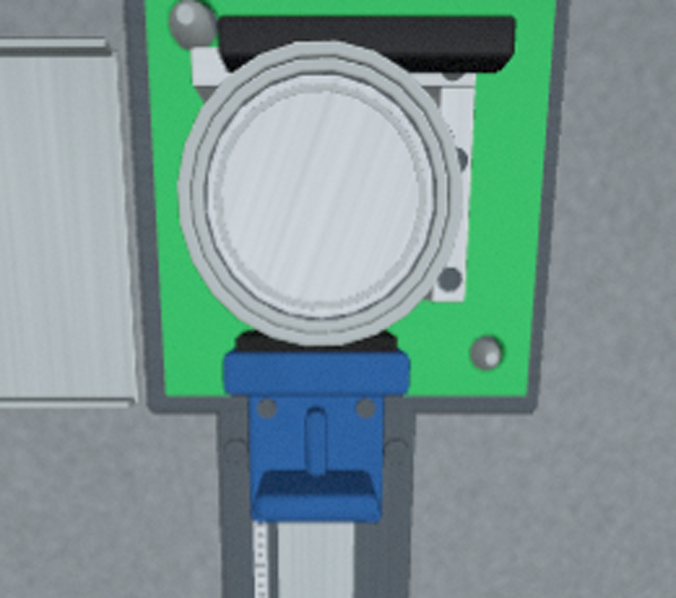

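View pics/side14.png

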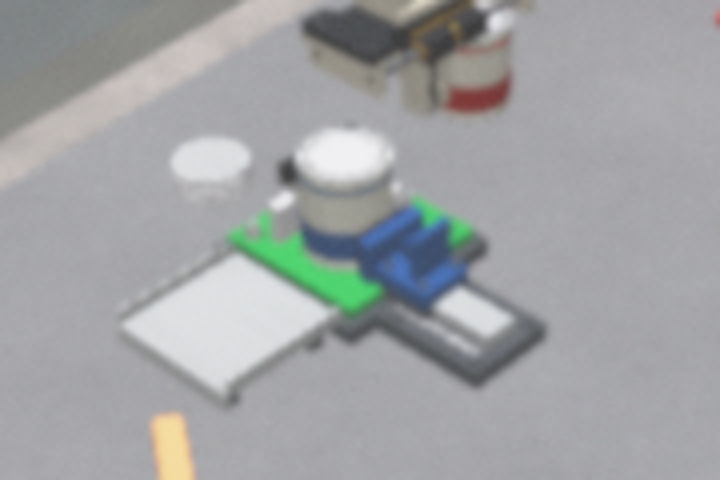

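View pics/d14.png

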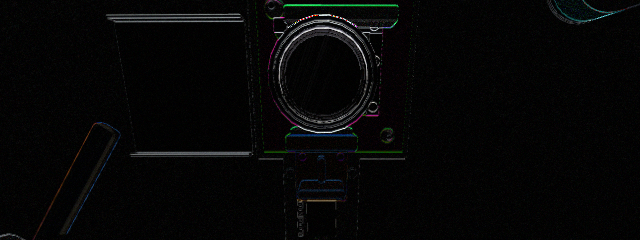

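w14 shows the lid sunk inside the rim, the rubber jaw face on the can, and the plate unmoved. Apart from the lid, it matches w13. I'm handing in the job.

```bash
python3 -c "
from plant import bot
print(bot.read_state()['contact_force'],bot.read_state()['t']); bot.close_job()"
```

```text
[ 0.88026476 -0.08265889  0.1220447 ] 46.6917
the job is handed in; nothing more can be done
```

The can is clamped in the station with its lid home, and I handed the job in at about 47 s of the 69 s allowed.

- **Plate:** I gripped the larger green plate by its black handle and lowered it over both pins with almost no side force. It stopped on the bed with 12 N of down-force before I let go.
- **Can:** I pushed it to the end fence until the force reached about 11 N. A second nudge after clamping met a firm stop at 16 N.
- **Jaw:** I closed it by the thumb plate to a hard stop, within about 1 mm of the expected position for touching the can, and pressed with 27 N.
- **Lid:** It moved under about 8 N and stopped with the tool at 126 mm, level with the rim, holding at 35 N.

In the last pictures the jaw face is on the can, the lid is inside the rim and the plate is flush on its pins. Nothing I was told to leave alone had visibly moved.

One disagreement: the wrist picture after clamping put the jaw and lid about 2–3 mm off their expected positions. The jaw and the can were off by nearly the same amount, so I took it as calibration error. The camera alone therefore confirms tightness against the end fence only to about 1 mm; the firm stop on the second nudge supports it.

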